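Set the spin-art brake over the splash guard with a bent rod

ROBOT

A 6-joint arm with a two-finger parallel gripper is mounted at the origin on the work surface. World frame = base frame: x ahead of the robot, y to its left, z up, the work surface at z = 0. Lengths are in m, angles in rad, forces in N, time in s.
With the tool pointing down it reaches from about 0.35 to 0.85 m from the base axis. Payload 8.1 kg.
Tool frame: the origin (TCP) lies on the centre line of the jaws, within the pads' length; the fingertips stand 14 mm ahead of it and the grasp point (between the pads) lies 5 mm behind it; z points along the fingers, y is the line along which they close (so a half turn about z gives the same grasp; the last joint's range is limited). The gripper opens to 85 mm and grips with 20 to 120 N. Pads are 22 mm wide; open, the fingers measure 114 mm over their backs; the gripper's body (76 mm by 85 mm) begins 54 mm behind the grasp point. The pads swing forward as they close: fully open they stand 13 mm farther back than shut.
Start: joints at [1.072, 0.13, 1.488, -0, 1.523, -0.085], TCP at [0.241, 0.549, 0.245] pointing down, gripper open.
Joint ranges: [-2.96, 2.96], [-0.89, 2.26], [0.02, 2.5], [-1.34, 4.48], [0, 2.73], [-2.66, 2.66]. Speed limits (rad/s): [2.39, 2.39, 2.79, 3.14, 3.14, 3.14].

INTERFACE

Orientations are given as [roll, pitch, yaw] about the fixed x, y, z axes, in that order (R = Rz(yaw) Ry(pitch) Rx(roll)).
In Python, from workcell import * gives the robot as it stands.
- The arm moves only by the tool carry_out, never from a script. Its argument "commands" is a list of rows, each a list of 2 entries, a list of its own where there are three numbers: the shift along the tool's x, y, z in m, then the turn, a rotation vector about the tool's x, y, z in rad. A call has 1 to 20 rows; each row is the pose to reach, as a shift and turn from the pose commanded when the call began, along the tool's axes at that moment; what a row does not reach only later rows make up. A row lasts 1/8 s, in which the tool goes at most 62.5 mm and 10.7 degrees, less where a joint would pass 70% of its speed; a pose out of reach is approached as far as the arm can. A call with a gripper value outside its range is refused whole. "fingers" is the closure in counts, from 0 (fully open) to 255 (shut), set as the call begins (left out, the last holds). The fingers move at their own pace and stop on an object; "grip_force" is the grip in N (left out, the last holds). Time passes only in rows, so rows that repeat a pose let the fingers close. It gives the time, the measured TCP pose, the force, the opening and the grip force at its end, in the units of the state.
- observe(): the state, without advancing time (a new reading comes with each control period).
- read_camera(name): name is "side" or "top"; returns a dict with "pixels" (400x640x3 uint8, red, green, blue), "K" (3x3 intrinsics, pixels), "dist_coeffs" ([k1, k2, p1, p2, k3] as OpenCV has them; the pictures are not rectified), "R" (3x3) and "t" (3): a world point X has camera coordinates R X + t. Camera axes: x right, y down, z forward; pixel columns grow to the right and rows downward; lengths in m; the calibration is good to about 2 mm. A picture is of the moment at which its call begins. There is no depth.
- job_done(): hands the job in; it is judged then, once.
The state is a dict: "time": time; "qpos": joint angles; "qd": joint speeds; "effort": joint torques, N m; "tcp_pos": TCP position; "ee_rot": TCP orientation; "wrist_force": force on the tool from outside, world axes, zero at the start; "wrist_torque": the same for the moment, N m; "opening": finger opening in m; "gripper_force": force on a finger pad.
Only numpy, scipy, OpenCV 4.12 (cv2) and the standard library are available. Lean on these libraries where they do the work, as an engineer would, in place of code of your own. Each camera call takes 0.05 s, during which the arm holds its last target. There are 200 camera calls.

TASK

Set the brake on the white spin-art machine with the orange-handled bent rod: lift the rod from its wooden rack, reach over the blue splash guard without leaning on it, hook the red lever from behind and pull it towards the guard until it is fully home against its stop, then keep a steady pull of about 8 N on it for a full second so that the brake bites, never jerking it with more than 18 N. Work the lever with the rod only, never with the hand; then set the rod back in both notches of its rack, leg hanging down as you found it, let go without dropping it, and leave all other things where they are.

Things in the scene. Friction and masses are not known exactly. Their poses are not given: they have to be found in the camera images.
- machine: fixed white plastic spin-art machine, a box 200 x 200 with its deck 70 above the table; origin under its centre, x = away from the guard (the guard stands on its -x edge, facing the robot), z up. A yellow turntable 96 across, 10 high, lies on the deck centred at x +47. Machine and rack may stand left or right, turned up to 0.3 rad
- guard: fixed blue splash guard of the machine: upright wall 6 thick, 192 wide, its top 140 above the table, with side wings reaching 45 towards machine +x; origin at the middle of the front wall's thickness, half-way along its width, 60 above the table (80 below its top); axes as the machine's
- brake (a joint): how far the red brake lever has been pulled towards the guard, m: 0 = off, at its far end; 0.035 = fully home, hard stop. It starts between 0 and 0.010 and stays where it is left; moving it takes about 2.5 N (dry friction) and 25 N per m/s more; there is no spring. Pull direction: machine -x. Geometry: see lever_nominal
- lever_nominal (a point): nominal centre, at pull 0, of the red lever: an upright paddle behind the guard, 12 thick (machine x), 26 wide (y), spanning 81 to 125 above the table. Point fixed to the machine (x +8, y 0, height 103; does not move with the pull). The slide unit is clipped on with play: paddle and stop really sit up to 7 mm nearer to or farther from the guard, so find it by sight or feel. Behind it (+x) is free
- rod: loose bent rod, 0.1 to 0.2 kg: straight round steel shaft 10 thick along its x from -90 to +140, with an orange plastic handle 100 long (x), 16 wide (y), 26 high (z) about its middle, where the origin lies (centre of the handle, on the shaft axis); at x = +140 a round leg 10 thick is bent down along -z, its end 60 below the shaft axis. Rests in the rack with its shaft level, 110 above the table, leg hanging down and pointing away from the robot
- rod_tip (a point): lowest point of the rod's bent leg: 140 ahead of and 60 below the handle's centre, in the rod's axes; axes as the rod's
- rack: fixed wooden rack; origin under the middle between its posts, x along the rod. Two posts at x = -72 and +72, each 14 thick (x), 50 wide, 131 high, with a notch 18 wide and 26 deep, floor 105 above the table, in which the shaft (not the handle) lies: the handle sits between the posts (130 clear between them). The base is 230 x 90 x 12
- pencil_cup: dark wooden pencil cup, 72 across, crayons standing up to 142 high, loose; origin under its centre (a bystander, to be left alone; mm)
- palette: white plastic paint palette, 110 x 160 x 12, loose, lying flat; origin under its centre (a bystander, to be left alone; mm)
- hole_punch: green plastic hole punch with press lever, 130 x 55 x 70, loose; origin under its centre (a bystander, to be left alone; mm)
- tin_box: round tin box 80 across and 70 high with a red twist cap 20 high on it, loose; origin under its centre (a bystander, to be left alone; mm)
- crayon0: chunky plastic crayon, 90 long, 14 thick, loose, lying on the table; origin under its middle (a bystander, to be left alone; mm)
- crayon1: another such crayon, 90 long, 14 thick, loose; origin under its middle (a bystander, to be left alone; mm)
- crayon2: another such crayon, 90 long, 14 thick, loose; origin under its middle (a bystander, to be left alone; mm)

How it is judged:
By the outcome, as a careful person would: the job done as asked, in the order asked, and still so for the second after the job is handed in, with the robot touching nothing.
It also fails if it takes over 72 s, if anything falls off the work surface, if the arm or the gripper's body presses on something with over 40 N, if the wrist force passes 120 N, or if a joint passes its speed limit or range.

## Working session

There is one attempt and no reset: what is moved stays moved. The work goes in short steps, Python scripts to look and compute and a tool call to move; the robot and the scene stay as the last step left them, time stands still between calls to the robot, and variables do not carry over. Pictures are saved under pics/ and viewed, at most 10 in all, crops included, and the job is handed in when it is done.

Besides the shell and the picture viewer there is one more tool, called after "Request:" as name([rows], argument=value, ...), one row to a line, values as JSON. carry_out: Moves the arm, as the interface text tells. Its arguments: {"type":"object","properties":{"commands":{"type":"array"},"fingers":{"type":"number"},"grip_force":{"type":"number"}},"required":["commands"]}

```bash
mkdir -p pics; python3 - <<'E'
from workcell import *
import cv2,numpy as np
s=observe(); print({k:np.round(v,3).tolist() if not isinstance(v,(float,int)) else v for k,v in s.items()})
for n in("top","side"):
    c=read_camera(n); cv2.imwrite(f"pics/{n}0.png",c["pixels"][:,:,::-1]); print(n,c["K"],c["dist_coeffs"],c["R"],c["t"])
E
```

```text
{'time': 0.0, 'qpos': [1.072, 0.131, 1.489, -0.0, 1.523, -0.085], 'qd': [0.001, -0.0, -0.003, -0.0, 0.0, 0.0], 'effort': [0.002, -56.941, -50.055, -0.0, 0.015, -0.0], 'tcp_pos': [0.241, 0.549, 0.244], 'ee_rot': [-3.14, -0.0, 2.728], 'wrist_force': [0.775, -0.908, -0.314], 'wrist_torque': [0.009, 0.006, 0.014], 'gripper_force': 0.0, 'opening': 0.08535275578519709}
top [[387.37723765   0.         322.72873096]
 [  0.         387.37723765 201.25232361]
 [  0.           0.           1.        ]] [0.02149616 0.         0.         0.         0.        ] [[ 0.0213209  -0.99932107  0.0300469 ]
 [-0.9918864  -0.02491056 -0.12466286]
 [ 0.12532671 -0.02714519 -0.9917441 ]] [-0.03016756  0.57226679  1.00144318]
side [[383.25074929   0.         326.06493882]
 [  0.         383.25074929 201.06126877]
 [  0.           0.           1.        ]] [-0.04161384  0.          0.          0.          0.        ] [[ 0.99888162 -0.04648093 -0.00866213]
 [-0.03800483 -0.68032925 -0.73192059]
 [ 0.02812725  0.73143123 -0.68133488]] [-0.57995662  0.10560852  1.04433323]
```

View pics/top0.png

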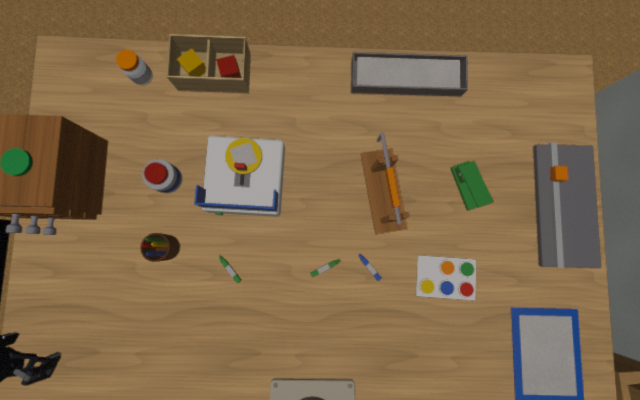

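View pics/side0.png

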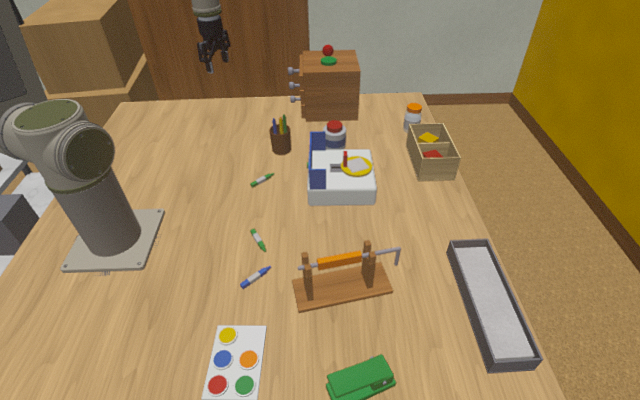

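Top view: rod and rack at about (385,185), with the orange handle around (393,187) and the leg end near (381,137). The machine is at about (243,175), its guard runs along (200,195)-(278,208), and the red lever is near (240,166). In the side view, the lever is at (346,158) and the handle at (340,260).

```bash
cat > h.py <<'E'
from workcell import *
import cv2,numpy as np
def rays(c,px):
    p=cv2.undistortPoints(np.array(px,float).reshape(-1,1,2),c["K"],c["dist_coeffs"]).reshape(-1,2)
    R=np.array(c["R"]);t=np.array(c["t"])
    return -R.T@t,(R.T@np.c_[p,np.ones(len(p))].T).T
def plane(c,px,z):
    o,d=rays(c,px); return o+d*((z-o[2])/d[:,2])[:,None]
def tri(c1,p1,c2,p2):
    o1,d1=rays(c1,[p1]);o2,d2=rays(c2,[p2]);d1=d1[0];d2=d2[0]
    s=np.linalg.lstsq(np.c_[d1,-d2],o2-o1,rcond=None)[0]
    a=o1+d1*s[0];b=o2+d2*s[1];return (a+b)/2,np.linalg.norm(a-b)
def proj(c,X):
    r=cv2.Rodrigues(np.array(c["R"]))[0]
    return cv2.projectPoints(np.array(X,float).reshape(-1,1,3),r,np.array(c["t"]),c["K"],c["dist_coeffs"])[0].reshape(-1,2)
def mask(c,lo,hi,box):
    h=cv2.cvtColor(c["pixels"],cv2.COLOR_RGB2HSV); m=cv2.inRange(h,lo,hi); o=np.zeros_like(m)
    x0,y0,x1,y1=box; o[y0:y1,x0:x1]=m[y0:y1,x0:x1]
    n,l,st,ce=cv2.connectedComponentsWithStats(o)
    k=1+np.argmax(st[1:,4]); ys,xs=np.where(l==k); return np.c_[xs,ys].astype(float)
def crop(c,box,size=(400,300)):
    x0,y0,x1,y1=box; return cv2.resize(c["pixels"][y0:y1,x0:x1,::-1],size,interpolation=cv2.INTER_CUBIC)
E
python3 - <<'E'
from h import *
T=read_camera("top");S=read_camera("side")
np.set_printoptions(precision=4,suppress=True)
cv2.imwrite("pics/c1.png",np.vstack([np.hstack([crop(T,(190,130,310,220)),crop(T,(330,120,450,240),(400,300))]),np.hstack([crop(S,(290,120,390,210)),crop(S,(280,230,420,320))])]))
lo,hi=(8,180,120),(16,255,255)
for n,m,b,z in(("handle",(lo,hi),((370,150,420,225),(300,240,380,280)),.12),("yellow",((22,150,120),(33,255,255)),((215,125,275,180),(330,140,385,185)),.08),("red",((0,150,60),(5,255,255)),((225,150,255,180),(335,145,355,175)),.12),("blue",((105,120,40),(125,255,255)),((190,180,285,220),(300,125,335,195)),.14)):
    a=mask(T,*m,b[0]);s=mask(S,*m,b[1])
    print(n,len(a),a.mean(0),len(s),s.mean(0),"tri",*tri(T,a.mean(0),S,s.mean(0)))
    print("  rect",cv2.minAreaRect(a.astype(np.float32)),"bbox",a.min(0),a.max(0),s.min(0),s.max(0))
    w=plane(T,a,z)[:,:2];mu=w.mean(0);u,v=np.linalg.eigh(np.cov((w-mu).T));d=v[:,1];print("  plane",mu,"yaw",np.arctan2(d[1],d[0]),"ext",np.ptp((w-mu)@v,axis=0))
    # ellipse centre
E
```

```text
handle 202 [393.0545 186.2277] 256 [339.2617 262.3672] tri [ 0.6042 -0.1917  0.106 ] 0.004753766338248205
  rect ((393.0055236816406, 186.40374755859375), (39.24676513671875, 7.157037734985352), 79.2156982421875) bbox [387. 167.] [399. 206.] [318. 256.] [360. 269.]
  plane [ 0.6043 -0.1885] yaw -2.9608965101909637 ext [0.0182 0.0985]
yellow 481 [243.6175 155.1476] 189 [357.619  169.1164] tri [0.6866 0.1949 0.0603] 0.0007133403793235946
  rect ((243.00003051757812, 155.50001525878906), (34.64822769165039, 34.64822769165039), 45.0) bbox [226. 138.] [261. 173.] [341. 157.] [371. 175.]
  plane [0.6823 0.1913] yaw 1.3825771315053503 ext [0.0935 0.092 ]
red 49 [239.6735 165.5714] 30 [344.7    157.0333] tri [0.6471 0.1947 0.1079] 0.0028016991427247213
  rect ((239.9622802734375, 165.632080078125), (10.988844871520996, 4.807618618011475), 15.945395469665527) bbox [235. 163.] [245. 169.] [344. 151.] [346. 165.]
  plane [0.6459 0.1925] yaw 1.2856664609185184 ext [0.0124 0.0274]
blue 225 [231.9111 202.9556] 80 [311.925  147.1125] tri [0.5501 0.2025 0.1415] 0.00017510988430407417
  rect ((234.95455932617188, 197.7086181640625), (79.96408081054688, 18.51328468322754), 3.66778826713562) bbox [195. 186.] [275. 208.] [309. 132.] [324. 169.]
  plane [0.5502 0.2026] yaw 1.529228593553784 ext [0.045  0.1898]
```

View pics/c1.png

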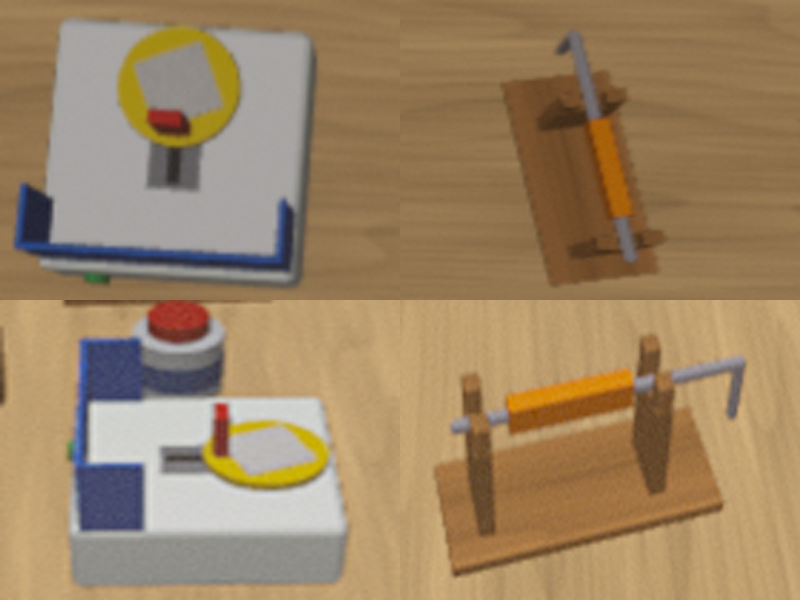

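Close crops: the rod shaft runs between px (399,223) and (382,135). The guard's top edge runs (195,204)-(275,210), the lever's top face is at about (240,164), and the yellow disc's centre is near (243.5,156).

```bash
python3 - <<'E'
from h import *
np.set_printoptions(precision=4,suppress=True)
T=read_camera("top");S=read_camera("side")
f=lambda l:[(190+a*.3,130+b*.3) for a,b in l]
print("shaft top",plane(T,[(399,223.2),(382.2,135.2)],.11))
g=lambda l:[(280+(a-400)*.35,230+(b-300)*.3) for a,b in l]
print("shaft side",plane(S,g([(456,426),(740,364)]),.11),"tip",plane(S,g([(733,416)]),.05))
m=mask(T,(22,150,120),(33,255,255),(215,125,275,180))
e=cv2.minEnclosingCircle(m.astype(np.float32));print("yellow",e,plane(T,[e[0]],.08))
gl=plane(T,f([(20,247),(282,264)]),.14)[:,:2];d=gl[1]-gl[0];print("guard",gl,gl.mean(0),np.linalg.norm(d),"yaw",np.arctan2(d[1],d[0])+np.pi/2)
dc=plane(T,f([(62,22),(312,36)]),.07)[:,:2];d=dc[1]-dc[0];print("deck far",dc,np.linalg.norm(d),np.arctan2(d[1],d[0])+np.pi/2)
print("lever",plane(T,f([(168,116)]),.125), "side top", plane(S,[(290+220*.25,120+(405-300)*.3)],.125))
sd=plane(S,[(290+a*.25,120+(b-300)*.3) for a,b in[(80,528),(345,530),(320,400),(90,398)]],.07);print("deck side",sd)
E
```

```text
shaft top [[ 0.5134 -0.2053  0.11  ]
 [ 0.7371 -0.1629  0.11  ]]
shaft side [[ 0.5143 -0.2055  0.11  ]
 [ 0.7398 -0.1653  0.11  ]] tip [[ 0.7417 -0.1634  0.05  ]]
yellow ((243.15957641601562, 155.45213317871094), 18.034225463867188) [[0.6814 0.1925 0.08  ]]
guard [[0.5453 0.2872]
 [0.5376 0.1007]] [0.5415 0.194 ] 0.18659598913879938 yaw -0.04108803449157139
deck far [[0.7315 0.2863]
 [0.7263 0.0905]] 0.19587580291968004 -0.02631281699644039
lever [[0.6468 0.1899 0.125 ]] side top [[0.6465 0.1981 0.125 ]]
deck side [[0.5404 0.1025 0.07  ]
 [0.7274 0.0894 0.07  ]
 [0.7345 0.2783 0.07  ]
 [0.5513 0.2922 0.07  ]]
```

```bash
cat >> h.py <<'E'
from scipy.spatial.transform import Rotation as Ro
def delta(p,yaw,p0=None,r0=None):
    s=observe(); p0=s["tcp_pos"] if p0 is None else p0; r0=s["ee_rot"] if r0 is None else r0
    R0=Ro.from_euler('xyz',r0);R1=Ro.from_euler('xyz',[np.pi,0,yaw])
    return np.round(R0.inv().apply(np.array(p)-p0),4),np.round((R0.inv()*R1).as_rotvec(),4)
E
python3 - <<'E'
from h import *
print(delta([.5735,-.1944,.22],.18+np.pi))
E
```

```text
(array([-0.6033, -0.5472,  0.0253]), array([-6.000e-04, -3.000e-04, -5.938e-01]))
```

Request:
carry_out([
  [[-0.3, -0.27, 0.0], [0, 0, -0.3]],
  [[-0.3, -0.27, 0.0], [0, 0, -0.3]],
  [[-0.3, -0.27, 0.0], [0, 0, -0.3]],
  [[-0.3, -0.27, 0.0], [0, 0, -0.3]],
  [[-0.3, -0.27, 0.0], [0, 0, -0.3]],
  [[-0.3, -0.27, 0.0], [0, 0, -0.3]],
  [[-0.603, -0.547, 0.025], [0, 0, -0.594]],
  [[-0.603, -0.547, 0.025], [0, 0, -0.594]],
  [[-0.603, -0.547, 0.025], [0, 0, -0.594]],
  [[-0.603, -0.547, 0.025], [0, 0, -0.594]],
  [[-0.603, -0.547, 0.025], [0, 0, -0.594]],
  [[-0.603, -0.547, 0.025], [0, 0, -0.594]],
  [[-0.603, -0.547, 0.025], [0, 0, -0.594]],
  [[-0.603, -0.547, 0.025], [0, 0, -0.594]],
  [[-0.603, -0.547, 0.025], [0, 0, -0.594]],
  [[-0.603, -0.547, 0.025], [0, 0, -0.594]],
], fingers=0, grip_force=40)

```text
time: 2.3
tcp_pos: [0.5732, -0.1926, 0.2205]
ee_rot: [3.141, 0.0, -2.96]
wrist_force: [-0.4, 0.7, -0.5]
opening: 0.0855
gripper_force: 0.0
```

```bash
python3 - <<'E'
from h import *
T=read_camera("top");S=read_camera("side")
cv2.imwrite("pics/c2.png",np.hstack([crop(T,(340,120,440,240),(400,480)),crop(S,(280,180,420,320),(400,400)).copy() if 0 else crop(S,(285,170,405,314),(400,480))]))
print(observe()["tcp_pos"],observe()["ee_rot"],delta([.5735,-.1944,.105],.18+np.pi))
E
```

```text
[ 0.57336    -0.1924111   0.22080268] [-3.14150682e+00  5.35290100e-04 -2.95960830e+00] (array([ 0.0003, -0.002 ,  0.1158]), array([-0.0001,  0.0005,  0.002 ]))
```

View pics/c2.png

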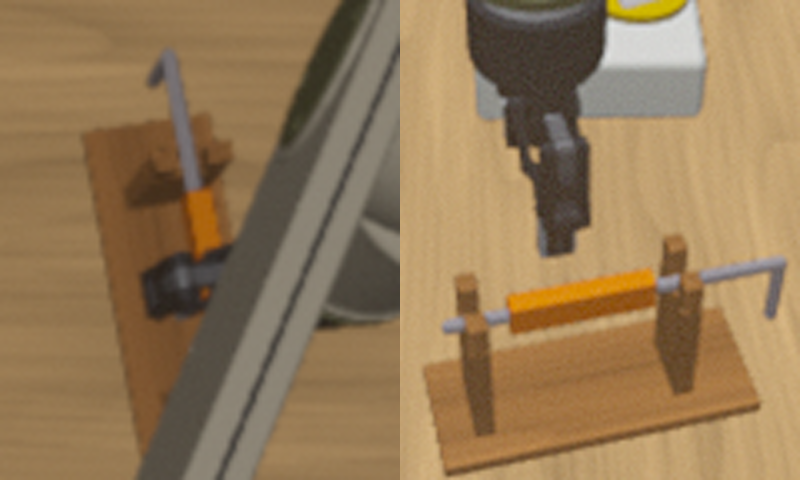

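The gripper is above the rear part of the handle, aligned and between the posts. In the crop, the fingers are over px (535,250) and the handle spans (510-655, 300). I'll descend and close.

Request:
carry_out([
  [[0, -0.002, 0.05], [0, 0, 0]],
  [[0, -0.002, 0.09], [0, 0, 0]],
  [[0, -0.002, 0.11], [0, 0, 0]],
  [[0, -0.002, 0.116], [0, 0, 0]],
  [[0, -0.002, 0.116], [0, 0, 0]],
  [[0, -0.002, 0.116], [0, 0, 0]],
])

```text
time: 3.15
tcp_pos: [0.575, -0.1964, 0.1064]
ee_rot: [-3.14, 0.003, -2.961]
wrist_force: [0.7, -0.3, -0.2]
opening: 0.0855
gripper_force: 0.0
```

Request:
carry_out([
  [[0, 0, 0], [0, 0, 0]],
  [[0, 0, 0], [0, 0, 0]],
  [[0, 0, 0], [0, 0, 0]],
  [[0, 0, 0], [0, 0, 0]],
  [[0, 0, 0], [0, 0, 0]],
  [[0, 0, 0], [0, 0, 0]],
  [[0, 0, 0], [0, 0, 0]],
  [[0, 0, 0], [0, 0, 0]],
  [[0, 0, 0], [0, 0, 0]],
  [[0, 0, 0], [0, 0, 0]],
  [[0, 0, 0], [0, 0, 0]],
  [[0, 0, 0], [0, 0, 0]],
], fingers=255, grip_force=100)

```text
time: 4.65
tcp_pos: [0.5739, -0.1957, 0.1045]
ee_rot: [3.141, 0.0, -2.961]
wrist_force: [-1.7, 3.9, 4.5]
opening: 0.0148
gripper_force: 97.6
```

Request:
carry_out([
  [[0, 0, -0.005], [0, 0, 0]],
  [[0, 0, -0.015], [0, 0, 0]],
  [[0, 0, -0.035], [0, 0, 0]],
  [[0, 0, -0.06], [0, 0, 0]],
  [[0, 0, -0.1], [0, 0, 0]],
  [[0, 0, -0.13], [0, 0, 0]],
  [[0, 0, -0.14], [0, 0, 0]],
  [[0, 0, -0.14], [0, 0, 0]],
  [[0, 0, -0.14], [0, 0, 0]],
])

```text
time: 5.78
tcp_pos: [0.573, -0.1956, 0.2425]
ee_rot: [3.14, -0.002, -2.961]
wrist_force: [-0.6, 0.1, -2.4]
opening: 0.0149
gripper_force: 97.4
```

```bash
python3 - <<'E'
from h import *
np.set_printoptions(precision=4,suppress=True)
T=read_camera("top");S=read_camera("side")
s=observe();p=s["tcp_pos"];print(p,s["ee_rot"],s["wrist_force"],s["wrist_torque"])
y=s["ee_rot"][2]+np.pi;u=np.array([np.cos(y),np.sin(y),0])
X=[p+[0,0,.005]+u*.03,p+[0,0,.005]+u*.175,p+[0,0,-.055]+u*.17]
print("handle ctr, bend, tip pred:",proj(T,X),proj(S,X))
cv2.imwrite("pics/c3.png",np.hstack([crop(T,(340,90,440,210),(400,480)),crop(S,(285,140,405,284),(400,480))]))
# machine pose target: yaw -0.04
yaw=np.pi-.04;v=np.array([np.cos(-.04),np.sin(-.04),0]);lev=np.array([.6466,.194,0])
tip=lev+v*.026; t=tip-v*.17;print("target tcp xy",t,"wp",delta([.5,-.02,.245],np.pi+.07),delta([t[0],t[1],.245],yaw))
E
```

```text
[ 0.573  -0.1956  0.2424] [ 3.1399 -0.0026 -2.9614] [-0.153   0.5924 -2.3093] [ 0.02    0.0759 -0.0117]
handle ctr, bend, tip pred: [[406.2212 177.4271]
 [394.1845 113.2914]
 [389.1192 124.259 ]] [[340.5729 216.8482]
 [409.6964 204.9751]
 [403.5623 225.7246]]
target tcp xy [0.5027 0.1998 0.    ] wp (array([ 0.0403,  0.1858, -0.0022]), array([ 0.0015, -0.0026,  0.1102])) (array([-0.0017,  0.4015, -0.002 ]), array([ 0.0014, -0.0027,  0.2202]))
```

View pics/c3.png

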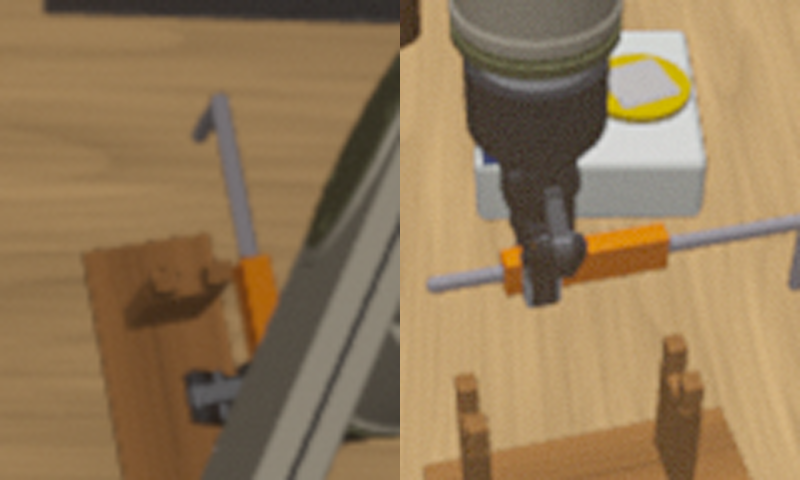

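The rod is held level. The bend at px (395,114) in the top view and the tip at (403.5,226) in the side view match the predictions within 1 px. Carrying it over the guard.

Request:
carry_out([
  [[0.01, 0.04, -0.002], [0, 0, 0.03]],
  [[0.03, 0.09, -0.002], [0, 0, 0.06]],
  [[0.04, 0.14, -0.002], [0, 0, 0.09]],
  [[0.04, 0.19, -0.002], [0, 0, 0.11]],
  [[0.035, 0.24, -0.002], [0, 0, 0.14]],
  [[0.025, 0.29, -0.002], [0, 0, 0.17]],
  [[0.015, 0.34, -0.002], [0, 0, 0.2]],
  [[0.005, 0.38, -0.002], [0, 0, 0.22]],
  [[-0.0015, 0.4015, -0.002], [0.001, -0.003, 0.22]],
  [[-0.0015, 0.4015, -0.002], [0.001, -0.003, 0.22]],
  [[-0.0015, 0.4015, -0.002], [0.001, -0.003, 0.22]],
  [[-0.0015, 0.4015, -0.002], [0.001, -0.003, 0.22]],
])

```text
time: 7.38
tcp_pos: [0.5033, 0.1984, 0.246]
ee_rot: [-3.141, 0.003, 3.101]
wrist_force: [-0.1, 0.3, -0.9]
opening: 0.0147
gripper_force: 97.7
```

```bash
python3 - <<'E'
from h import *
np.set_printoptions(precision=4,suppress=True)
T=read_camera("top");S=read_camera("side")
s=observe();p=s["tcp_pos"];print(p,s["ee_rot"],s["wrist_force"],s["wrist_torque"])
y=s["ee_rot"][2]+np.pi;u=np.array([np.cos(y),np.sin(y),0])
X=[p+[0,0,.005]+u*.175,p+[0,0,-.055]+u*.17]
print("bend, tip pred:",X,proj(T,X),proj(S,X))
cv2.imwrite("pics/c4.png",np.hstack([crop(T,(190,100,290,220),(400,480)),crop(S,(290,90,390,210),(400,480))]))
E
```

```text
[0.5034 0.1985 0.2463] [-3.1408  0.003   3.1006] [-1.112  -0.3046 -2.0187] [ 0.0007  0.0643 -0.0525]
bend, tip pred: [array([0.6782, 0.1914, 0.2513]), array([0.6732, 0.1916, 0.1913])] [[229.7271 137.5648]
 [234.9777 147.2037]] [[358.0816 114.2874]
 [355.2914 133.198 ]]
```

View pics/c4.png

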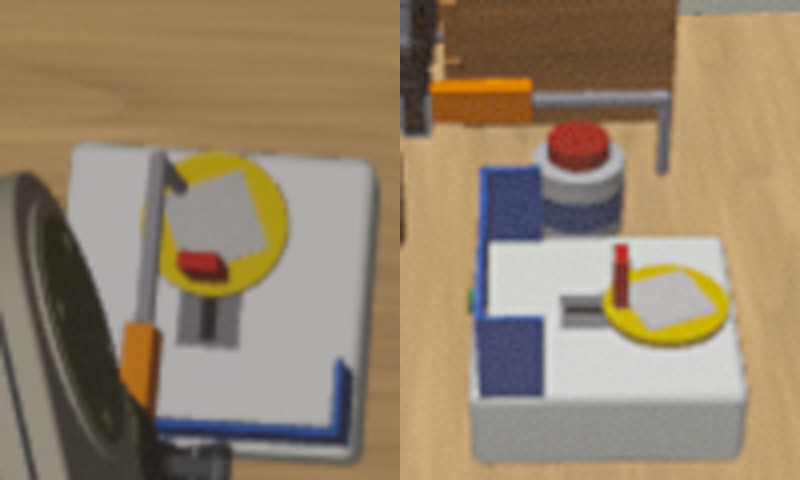

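Over the guard: the leg tip is at crop px (180,190) in the top view, behind the red lever at (205,265). In the side view, the tip at (662,172) is right of and above the lever at (621,250). Lowering behind it.

Request:
carry_out([
  [[0, 0, 0.03], [0, 0, 0]],
  [[0, 0, 0.055], [0, 0, 0]],
  [[0, 0, 0.07], [0, 0, 0]],
  [[0, 0, 0.08], [0, 0, 0]],
  [[0, 0, 0.087], [0, 0, 0]],
  [[0, 0, 0.09], [0, 0, 0]],
  [[0, 0, 0.09], [0, 0, 0]],
  [[0, 0, 0.09], [0, 0, 0]],
])

```text
time: 8.48
tcp_pos: [0.5039, 0.1994, 0.1569]
ee_rot: [-3.141, 0.004, 3.102]
wrist_force: [-0.1, 0.0, -1.1]
opening: 0.0144
gripper_force: 97.8
```

```bash
python3 - <<'E'
from h import *
np.set_printoptions(precision=4,suppress=True)
T=read_camera("top");S=read_camera("side")
s=observe();p=s["tcp_pos"];print(p,s["ee_rot"],s["wrist_force"],s["wrist_torque"])
cv2.imwrite("pics/c5.png",np.hstack([crop(T,(190,120,290,220),(400,400)),crop(S,(290,120,390,220),(400,400))]))
E
```

```text
[0.5038 0.1994 0.1568] [-3.1412  0.0038  3.1018] [ 0.0344  0.7164 -1.6642] [-0.0126  0.0933 -0.0192]
```

View pics/c5.png

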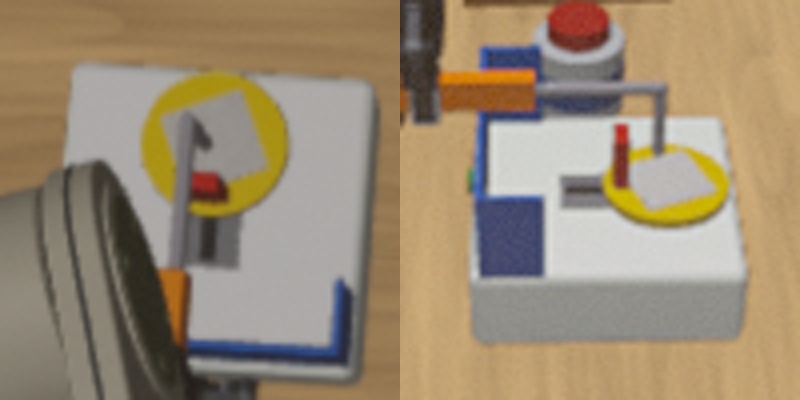

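The leg hangs just behind the lever. In the top crop the tip is at (205,145) and the lever at (208,187); in the side view there is a visible gap between x=627 and x=655. Pulling.

Request:
carry_out([
  [[0.002, 0, 0], [0, 0, 0]],
  [[0.004, 0, 0], [0, 0, 0]],
  [[0.006, 0, 0], [0, 0, 0]],
  [[0.008, 0, 0], [0, 0, 0]],
  [[0.01, 0, 0], [0, 0, 0]],
  [[0.0115, 0, 0], [0, 0, 0]],
  [[0.013, 0, 0], [0, 0, 0]],
  [[0.0145, 0, 0], [0, 0, 0]],
  [[0.016, 0, 0], [0, 0, 0]],
  [[0.0175, 0, 0], [0, 0, 0]],
  [[0.019, 0, 0], [0, 0, 0]],
  [[0.0205, 0, 0], [0, 0, 0]],
  [[0.022, 0, 0], [0, 0, 0]],
])

```text
time: 10.2
tcp_pos: [0.4816, 0.2002, 0.1563]
ee_rot: [-3.141, 0.003, 3.102]
wrist_force: [2.6, -0.5, -2.2]
opening: 0.0146
gripper_force: 97.7
```

Request:
carry_out([
  [[0.0015, 0, 0], [0, 0, 0]],
  [[0.003, 0, 0], [0, 0, 0]],
  [[0.0045, 0, 0], [0, 0, 0]],
  [[0.006, 0, 0], [0, 0, 0]],
  [[0.007, 0, 0], [0, 0, 0]],
  [[0.008, 0, 0], [0, 0, 0]],
  [[0.009, 0, 0], [0, 0, 0]],
  [[0.01, 0, 0], [0, 0, 0]],
  [[0.011, 0, 0], [0, 0, 0]],
  [[0.012, 0, 0], [0, 0, 0]],
])

```text
time: 11.45
tcp_pos: [0.4695, 0.2007, 0.1562]
ee_rot: [-3.141, 0.003, 3.102]
wrist_force: [1.6, -0.3, -1.4]
opening: 0.0146
gripper_force: 97.6
```

```bash
python3 - <<'E'
from h import *
np.set_printoptions(precision=4,suppress=True)
S=read_camera("side");s=observe();print(s["tcp_pos"],s["ee_rot"],s["wrist_force"],s["wrist_torque"])
b=(290,120,390,220);m=mask(S,(0,150,60),(5,255,255),(325,145,355,175));print(m.mean(0),m.min(0),m.max(0),len(m))
E
```

```text
[0.4694 0.2007 0.1562] [-3.141   0.003   3.1018] [ 2.3336  1.3617 -2.4168] [-0.0867 -0.3421 -0.0759]
[338.8462 156.4231] [338. 152.] [340. 162.] 26
```

Request:
carry_out([
  [[0.001, 0, 0], [0, 0, 0]],
  [[0.002, 0, 0], [0, 0, 0]],
  [[0.003, 0, 0], [0, 0, 0]],
  [[0.004, 0, 0], [0, 0, 0]],
  [[0.005, 0, 0], [0, 0, 0]],
])

```text
time: 12.12
tcp_pos: [0.4645, 0.2009, 0.1562]
ee_rot: [-3.141, 0.003, 3.102]
wrist_force: [2.9, -0.3, -2.2]
opening: 0.0148
gripper_force: 97.6
```

Request:
carry_out([
  [[0.0005, 0, 0], [0, 0, 0]],
  [[0.001, 0, 0], [0, 0, 0]],
  [[0.0015, 0, 0], [0, 0, 0]],
  [[0.002, 0, 0], [0, 0, 0]],
])

```text
time: 12.62
tcp_pos: [0.4626, 0.2009, 0.1562]
ee_rot: [-3.141, 0.003, 3.102]
wrist_force: [2.7, -0.1, -1.8]
opening: 0.0149
gripper_force: 97.6
```

Request:
carry_out([
  [[0.0005, 0, 0], [0, 0, 0]],
  [[0.001, 0, 0], [0, 0, 0]],
  [[0.0015, 0, 0], [0, 0, 0]],
])

```text
time: 13.0
tcp_pos: [0.461, 0.201, 0.1561]
ee_rot: [-3.141, 0.003, 3.102]
wrist_force: [3.0, -1.8, -1.9]
opening: 0.0143
gripper_force: 97.6
```

```bash
python3 - <<'E'
from h import *
np.set_printoptions(precision=4,suppress=True)
S=read_camera("side");s=observe();print(s["tcp_pos"],s["ee_rot"],s["wrist_force"],s["wrist_torque"])
b=(290,120,390,220);m=mask(S,(0,150,60),(5,255,255),(315,145,355,175));print(m.mean(0),m.min(0),m.max(0),len(m))
E
```

```text
[0.461  0.201  0.1561] [-3.1409  0.003   3.1018] [ 2.4722 -2.0128 -1.1962] [-0.1185 -0.2644 -0.0779]
[335.9688 158.4375] [335. 152.] [337. 167.] 32
```

Request:
carry_out([
  [[0.0005, 0, 0], [0, 0, 0]],
  [[0.001, 0, 0], [0, 0, 0]],
  [[0.0015, 0, 0], [0, 0, 0]],
  [[0.002, 0, 0], [0, 0, 0]],
])

```text
time: 13.55
tcp_pos: [0.4591, 0.2011, 0.1562]
ee_rot: [-3.141, 0.003, 3.102]
wrist_force: [2.8, -0.7, -3.2]
opening: 0.0146
gripper_force: 97.6
```

Request:
carry_out([
  [[0.0005, 0, 0], [0, 0, 0]],
  [[0.001, 0, 0], [0, 0, 0]],
  [[0.0015, 0, 0], [0, 0, 0]],
])

```text
time: 13.92
tcp_pos: [0.4576, 0.2011, 0.1562]
ee_rot: [-3.141, 0.003, 3.102]
wrist_force: [2.9, -0.4, -3.1]
opening: 0.0151
gripper_force: 97.6
```

Request:
carry_out([
  [[0.0005, 0, 0], [0, 0, 0]],
  [[0.001, 0, 0], [0, 0, 0]],
  [[0.0015, 0, 0], [0, 0, 0]],
])

```text
time: 14.3
tcp_pos: [0.456, 0.2012, 0.1561]
ee_rot: [-3.141, 0.003, 3.102]
wrist_force: [3.0, -0.3, -2.2]
opening: 0.0149
gripper_force: 97.6
```

Request:
carry_out([
  [[0.0005, 0, 0], [0, 0, 0]],
  [[0.001, 0, 0], [0, 0, 0]],
])

```text
time: 14.55
tcp_pos: [0.4551, 0.2012, 0.1561]
ee_rot: [-3.141, 0.003, 3.102]
wrist_force: [2.5, 0.4, -1.7]
opening: 0.0146
gripper_force: 97.6
```

Request:
carry_out([
  [[0.0005, 0, 0], [0, 0, 0]],
  [[0.001, 0, 0], [0, 0, 0]],
])

```text
time: 14.8
tcp_pos: [0.4544, 0.2012, 0.1562]
ee_rot: [-3.141, 0.004, 3.102]
wrist_force: [4.6, -0.8, -3.3]
opening: 0.0147
gripper_force: 97.5
```

Request:
carry_out([
  [[0.0005, 0, 0], [0, 0, 0]],
  [[0.001, 0, 0], [0, 0, 0]],
])

```text
time: 15.05
tcp_pos: [0.4542, 0.2012, 0.1564]
ee_rot: [-3.141, 0.006, 3.102]
wrist_force: [10.8, -0.8, -5.8]
opening: 0.0145
gripper_force: 97.3
```

Request:
carry_out([
  [[-0.0002, 0, 0], [0, 0, 0]],
  [[-0.0003, 0, 0], [0, 0, 0]],
])

```text
time: 15.3
tcp_pos: [0.4543, 0.2013, 0.1563]
ee_rot: [-3.141, 0.005, 3.102]
wrist_force: [7.0, -0.5, -4.5]
opening: 0.0146
gripper_force: 97.4
```

```bash
python3 - <<'E'
from h import *
np.set_printoptions(precision=4,suppress=True)
for i in range(5):
    S=read_camera("side");s=observe();print(s["tcp_pos"],s["wrist_force"],s["wrist_torque"])
m=mask(S,(0,150,60),(5,255,255),(315,145,355,175));print(m.mean(0),m.min(0),m.max(0),len(m))
E
```

```text
[0.4543 0.2012 0.1563] [ 8.2254  0.0664 -4.6166] [-0.0932 -1.0104  0.0081]
[0.4543 0.2013 0.1563] [ 7.7405 -0.5743 -5.1954] [-0.1135 -1.0306 -0.0016]
[0.4543 0.2013 0.1563] [ 7.4194 -0.4638 -3.7157] [-0.105  -1.058  -0.0304]
[0.4543 0.2012 0.1564] [ 8.2561 -0.7845 -4.9366] [-0.1201 -1.066  -0.0029]
[0.4543 0.2012 0.1563] [ 7.2288 -1.4623 -4.9911] [-0.0505 -1.018  -0.0466]
[333.8462 156.2308] [333. 152.] [335. 162.] 26
```

The pull is steady at about 7.8 N, so I'll hold it there.

Request:
carry_out([
  [[0, 0, 0], [0, 0, 0]],
  [[0, 0, 0], [0, 0, 0]],
  [[0, 0, 0], [0, 0, 0]],
  [[0, 0, 0], [0, 0, 0]],
  [[0, 0, 0], [0, 0, 0]],
  [[0, 0, 0], [0, 0, 0]],
  [[0, 0, 0], [0, 0, 0]],
  [[0, 0, 0], [0, 0, 0]],
  [[0, 0, 0], [0, 0, 0]],
  [[0, 0, 0], [0, 0, 0]],
  [[0, 0, 0], [0, 0, 0]],
  [[0, 0, 0], [0, 0, 0]],
  [[0, 0, 0], [0, 0, 0]],
  [[0, 0, 0], [0, 0, 0]],
])

```text
time: 17.3
tcp_pos: [0.4543, 0.2012, 0.1563]
ee_rot: [-3.141, 0.005, 3.102]
wrist_force: [7.1, -1.2, -5.1]
opening: 0.0147
gripper_force: 97.4
```

Request:
carry_out([
  [[-0.001, 0, 0], [0, 0, 0]],
  [[-0.003, 0, 0], [0, 0, 0]],
  [[-0.007, 0, 0], [0, 0, 0]],
  [[-0.012, 0, 0], [0, 0, 0]],
  [[-0.015, 0, 0], [0, 0, 0]],
  [[-0.015, 0, 0], [0, 0, 0]],
])

```text
time: 18.05
tcp_pos: [0.4686, 0.2007, 0.1561]
ee_rot: [-3.141, 0.003, 3.102]
wrist_force: [0.7, 0.2, -1.7]
opening: 0.015
gripper_force: 97.8
```

```bash
python3 - <<'E'
from h import *
np.set_printoptions(precision=4,suppress=True)
T=read_camera("top");S=read_camera("side");s=observe();print(s["tcp_pos"],s["ee_rot"],s["wrist_force"],s["wrist_torque"])
m=mask(S,(0,150,60),(5,255,255),(315,145,355,175));print(m.mean(0),m.min(0),m.max(0),len(m))
cv2.imwrite("pics/c6.png",np.hstack([crop(T,(190,120,290,220),(400,400)),crop(S,(290,120,390,220),(400,400))]))
E
```

```text
[0.4683 0.2007 0.1561] [-3.1409  0.0028  3.1017] [ 0.5994  0.0941 -1.2436] [ 0.0175  0.0927 -0.0344]
[333.5 159.1] [333. 152.] [334. 167.] 30
```

View pics/c6.png

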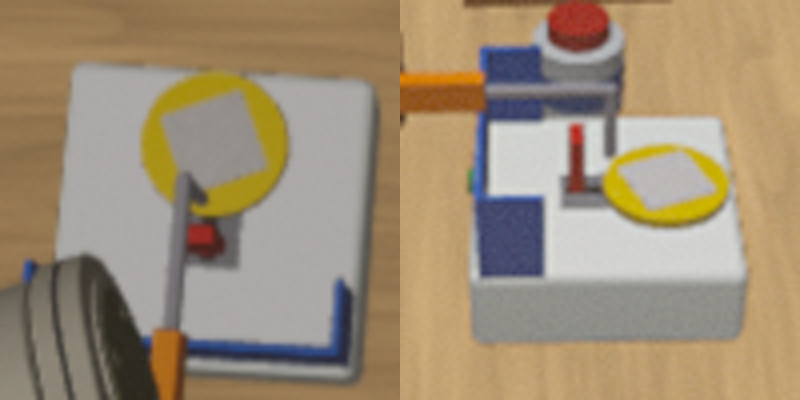

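The lever is home: in the side crop it sits at x=576 (was 621), about 31 mm of travel, and it stayed put when the rod backed off. The leg at (610,150) is clear of it. Lifting out and returning.

Request:
carry_out([
  [[0, 0, -0.01], [0, 0, 0]],
  [[0, 0, -0.03], [0, 0, 0]],
  [[0, 0, -0.06], [0, 0, 0]],
  [[0, 0, -0.085], [0, 0, 0]],
  [[0, 0, -0.09], [0, 0, 0]],
  [[0, 0, -0.09], [0, 0, 0]],
])

```text
time: 18.9
tcp_pos: [0.4681, 0.2008, 0.2461]
ee_rot: [-3.141, 0.003, 3.102]
wrist_force: [0.2, 0.5, -2.7]
opening: 0.0147
gripper_force: 97.8
```

```bash
python3 - <<'E'
from h import *
print(observe()["tcp_pos"],observe()["ee_rot"],delta([.5739,-.1955,.2425],-2.961))
E
```

```text
[0.46807963 0.20083124 0.24614408] [-3.1410839   0.00339247  3.10186382] (array([-0.1215, -0.3918,  0.0043]), array([-0.0009,  0.0033, -0.2203]))
```

Request:
carry_out([
  [[-0.01, -0.04, 0], [0, 0, -0.02]],
  [[-0.02, -0.09, 0], [0, 0, -0.05]],
  [[-0.035, -0.14, 0], [0, 0, -0.08]],
  [[-0.05, -0.19, 0], [0, 0, -0.11]],
  [[-0.07, -0.24, 0], [0, 0, -0.14]],
  [[-0.085, -0.29, 0], [0, 0, -0.17]],
  [[-0.105, -0.34, 0], [0, 0, -0.2]],
  [[-0.118, -0.38, 0.002], [0, 0.003, -0.22]],
  [[-0.1215, -0.392, 0.004], [-0.001, 0.003, -0.22]],
  [[-0.1215, -0.392, 0.004], [-0.001, 0.003, -0.22]],
  [[-0.1215, -0.392, 0.004], [-0.001, 0.003, -0.22]],
  [[-0.1215, -0.392, 0.004], [-0.001, 0.003, -0.22]],
])

```text
time: 20.4
tcp_pos: [0.5739, -0.1944, 0.243]
ee_rot: [3.142, 0.0, -2.96]
wrist_force: [-0.0, 1.0, -1.9]
opening: 0.0146
gripper_force: 98.0
```

```bash
python3 - <<'E'
from h import *
np.set_printoptions(precision=4,suppress=True)
T=read_camera("top");S=read_camera("side")
s=observe();p=s["tcp_pos"];print(p,s["ee_rot"],s["wrist_force"],s["wrist_torque"])
print(delta([.5739,-.1955,.112],-2.961))
cv2.imwrite("pics/c7.png",np.hstack([crop(T,(340,90,440,210),(400,480)),crop(S,(285,140,405,284),(400,480))]))
E
```

```text
[ 0.574  -0.1948  0.2432] [-3.1414  0.0004 -2.9602] [-0.4021  0.6902 -0.5378] [-0.0298  0.0959 -0.0018]
(array([ 0.0003, -0.0007,  0.1312]), array([-0.0002,  0.0004,  0.0008]))
```

View pics/c7.png

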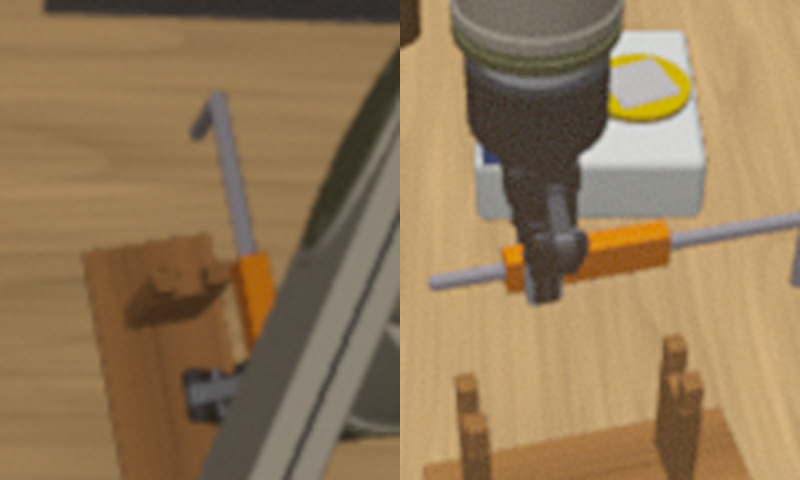

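This matches the post-lift picture (bend at crop (217,97), tip at (797,283)), so the rod hasn't slipped. Lowering into the notches.

Request:
carry_out([
  [[0, -0.001, 0.04], [0, 0, 0]],
  [[0, -0.001, 0.08], [0, 0, 0]],
  [[0, -0.001, 0.1], [0, 0, 0]],
  [[0, -0.001, 0.112], [0, 0, 0]],
  [[0, -0.001, 0.12], [0, 0, 0]],
  [[0, -0.001, 0.126], [0, 0, 0]],
  [[0, -0.001, 0.131], [0, 0, 0]],
  [[0, -0.001, 0.131], [0, 0, 0]],
])

```text
time: 21.5
tcp_pos: [0.5751, -0.1956, 0.113]
ee_rot: [3.141, 0.002, -2.961]
wrist_force: [0.6, 5.8, -4.0]
opening: 0.0148
gripper_force: 98.1
```

Request:
carry_out([
  [[0, 0, 0.0015], [0, 0, 0]],
  [[0, 0, 0.003], [0, 0, 0]],
  [[0, 0, 0.0045], [0, 0, 0]],
  [[0, 0, 0.006], [0, 0, 0]],
  [[0, 0, 0.006], [0, 0, 0]],
])

```text
time: 22.12
tcp_pos: [0.5754, -0.1956, 0.1077]
ee_rot: [3.141, 0.003, -2.961]
wrist_force: [-0.6, 7.0, 2.0]
opening: 0.0149
gripper_force: 98.5
```

Request:
carry_out([
  [[0, 0, 0.0005], [0, 0, 0]],
  [[0, 0, 0.001], [0, 0, 0]],
  [[0, 0, 0.001], [0, 0, 0]],
])

```text
time: 22.5
tcp_pos: [0.5755, -0.1955, 0.1069]
ee_rot: [3.141, 0.003, -2.961]
wrist_force: [-1.3, 8.2, 2.8]
opening: 0.0144
gripper_force: 98.6
```

Request:
carry_out([
  [[0, 0.0005, 0], [0, 0, 0]],
  [[0, 0.001, 0], [0, 0, 0]],
  [[0, 0.0015, 0], [0, 0, 0]],
  [[0, 0.002, 0], [0, 0, 0]],
  [[0, 0.002, 0], [0, 0, 0]],
])

```text
time: 23.12
tcp_pos: [0.5736, -0.1951, 0.1047]
ee_rot: [-3.141, -0.0, -2.962]
wrist_force: [-0.2, 0.2, -1.7]
opening: 0.0149
gripper_force: 98.1
```

Request:
carry_out([
  [[0, 0, 0.0005], [0, 0, 0]],
  [[0, 0, 0.001], [0, 0, 0]],
  [[0, 0, 0.001], [0, 0, 0]],
])

```text
time: 23.5
tcp_pos: [0.5737, -0.1951, 0.1046]
ee_rot: [-3.141, 0.0, -2.962]
wrist_force: [-4.0, 1.1, 5.9]
opening: 0.0149
gripper_force: 99.2
```

Request:
carry_out([
  [[0, 0, -0.0004], [0, 0, 0]],
  [[0, 0, -0.0004], [0, 0, 0]],
], grip_force=20)

```text
time: 23.75
tcp_pos: [0.5738, -0.1951, 0.1046]
ee_rot: [-3.141, 0.0, -2.962]
wrist_force: [-3.0, -1.1, 4.5]
opening: 0.0148
gripper_force: 99.0
```

Request:
carry_out([
  [[0, 0, 0], [0, 0, 0]],
  [[0, 0, 0], [0, 0, 0]],
  [[0, 0, 0], [0, 0, 0]],
  [[0, 0, 0], [0, 0, 0]],
  [[0, 0, 0], [0, 0, 0]],
  [[0, 0, 0], [0, 0, 0]],
  [[0, 0, 0], [0, 0, 0]],
  [[0, 0, 0], [0, 0, 0]],
  [[0, 0, 0], [0, 0, 0]],
  [[0, 0, 0], [0, 0, 0]],
], fingers=60)

```text
time: 25.0
tcp_pos: [0.5737, -0.1948, 0.1042]
ee_rot: [-3.142, 0.0, -2.961]
wrist_force: [-0.7, -0.0, 0.4]
opening: 0.0652
gripper_force: 0.0
```

Request:
carry_out([
  [[0, 0, -0.01], [0, 0, 0]],
  [[0, 0, -0.03], [0, 0, 0]],
  [[0, 0, -0.06], [0, 0, 0]],
  [[0, 0, -0.11], [0, 0, 0]],
  [[0, 0, -0.16], [0, 0, 0]],
  [[0, 0, -0.18], [0, 0, 0]],
  [[0, 0, -0.18], [0, 0, 0]],
  [[0, 0, -0.18], [0, 0, 0]],
])

```text
time: 26.0
tcp_pos: [0.573, -0.1945, 0.2823]
ee_rot: [3.14, -0.002, -2.961]
wrist_force: [0.1, 0.5, 0.0]
opening: 0.0651
gripper_force: 0.0
```

```bash
python3 - <<'E'
from h import *
np.set_printoptions(precision=4,suppress=True)
T=read_camera("top");S=read_camera("side");s=observe();print(s["time"],s["tcp_pos"],s["wrist_force"])
a=mask(S,(8,180,120),(16,255,255),(300,240,380,280));print(len(a),a.mean(0))
cv2.imwrite("pics/c8.png",np.hstack([crop(T,(190,120,430,260),(400,233)),crop(S,(285,130,405,200),(400,233))])) if 0 else cv2.imwrite("pics/c8.png",np.hstack([cv2.resize(T["pixels"][100:300,140:480,::-1],(400,235)),crop(S,(225,100,425,320),(400,440))[:235*1] if 0 else cv2.resize(S["pixels"][110:320,240:420,::-1],(201,235))]) if 0 else crop(S,(220,100,460,280+0),(800,600)))
E
```

```text
26.1 [ 0.5728 -0.1944  0.2816] [-0.5908  0.4594 -1.2309]
264 [340.0492 263.0644]
```

View pics/c8.png

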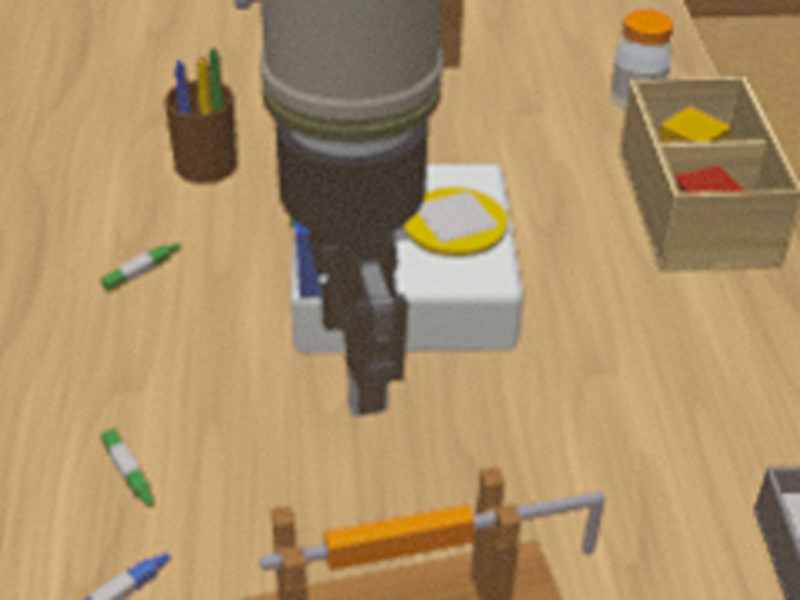

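The rod lies in both notches with its leg hanging down. The handle centre is at (340.0,263.1), against (339.3,262.4) at the start. The gripper is clear and the bystanders in view are undisturbed. Handing in.

```bash
python3 -c "
from workcell import *
print(job_done())"
```

```text
the job is handed in; nothing more can be done
None
```

I pulled the brake lever fully home with the rod and held it at about 7.5 N (7.0–8.3 N measured) for roughly 2 s. The highest force I read was 10.8 N. The rod is back in both notches of its rack, leg hanging down, and the job was handed in at about 26 s; no verdict was returned.

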